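Run in the washed hand mill past its stiff spot

ROBOT

A 6-joint arm with a two-finger parallel gripper is mounted at the origin on the work surface. World frame = base frame: x ahead of the robot, y to its left, z up, the work surface at z = 0. Lengths are in m, angles in rad, forces in N, time in s.
With the tool pointing down it reaches from about 0.275 to 0.875 m from the base axis. Payload 12.5 kg.
Tool frame: the origin (TCP) lies midway between the tips of the shut fingers; the grasp point (between the pads) lies ctrl.grip_point_offset behind it (ctrl.grip_point_offset is the distance from the TCP to the grasp point, in m); z points along the fingers, x is the direction in which the jaws open and shut, and the axes are right-handed (so a half turn about z gives the same grasp; the last joint's range is limited). The gripper opens to 85 mm and grips with 20 to 120 N. Pads are 22 mm wide; open, the fingers measure 114 mm over their backs; the gripper's body (76 mm by 85 mm) begins 54 mm behind the grasp point. The pads swing forward as they close: fully open they stand 13 mm farther back than shut.
Start: joints at [1.261, 0.351, 1.652, -0, 1.139, -0.085], TCP at [0.123, 0.536, 0.231] pointing down, gripper open.
Joint ranges: [-2.75, 2.75], [-0.79, 2.1], [0.01, 2.65], [-1.57, 4.71], [0.07, 3.14], [-2.87, 2.87]. Speed limits (rad/s): [2.22, 2.22, 2.79, 3.14, 3.14, 3.14].

INTERFACE

Orientations are given as a unit quaternion [w, x, y, z].
In Python, from bench import ctrl, optics gives the robot as it stands.
- The arm moves only by the shell command python3 -m crank 'ROWS' [FORCE]. ROWS is JSON, a list of rows, each an object with "slide": the shift along the tool's x, y, z in m, a list of three; "yaw": the turn about the tool's z in rad; "gripper": the closure, from -1 (fully open) to 1 (shut), so that 0 is half open. A call has 1 to 12 rows; each row is the pose to reach, as a shift and turn from the pose commanded when the call began, along the tool's axes at that moment; what a row does not reach only later rows make up. A row lasts 1/8 s, in which the tool goes at most 62.5 mm and 10.7 degrees, less where a joint would pass 70% of its speed; a pose out of reach is approached as far as the arm can. A call with a gripper value outside its range is refused whole. The fingers move at their own pace and stop on an object; FORCE is the grip in N (left out, the last holds). Time passes only in rows, so rows that repeat a pose let the fingers close. It gives the time, the measured TCP pose, the force and the opening at its end, in the units of the state.
- ctrl.state(): the state, without advancing time (a new reading comes with each control period).
- optics.camera(name): name is "scene" or "top" or "wrist"; returns the picture (400x640x3 uint8, red, green, blue); there is no depth.
- optics.camera_model(name): a dict with "intrinsics" (3x3 intrinsics, pixels), "k1" (the pictures are not rectified: a ray, as slopes to the right and down, at radius r is drawn at 1 + k1 r^2 times it, then the intrinsics apply), "rvec" (rotation vector, rad) and "tvec" (3), from world to camera coordinates, as OpenCV has them. Camera axes: x right, y down, z forward; pixel columns grow to the right and rows downward; lengths in m; the calibration is good to about 2 mm. A picture is of the moment at which its call begins: read the wrist's pose just before it. camera_model takes no time and is no camera call; for the wrist camera it gives the pose at the moment of the call.
- ctrl.sign_off(): hands the job in, once; it reports no verdict.
Trained networks look in the newest picture that a camera, given by its name, has taken for a name from the list of things; names that differ only in an ending like _2 or _b are one class to them, and where a whole thing is asked for, a point or a joint stands for the part that bears it (a point fixed in the world has none). Each returns a list of dicts, best first, with "score" (0 to 1); they miss things now and then, are a little off and sometimes report something else, mostly with a low value. They report only what shows in the picture. A call takes as long as a camera call. They do not tell look-alikes from the thing itself.
- optics.cut_out(camera, label): "pixels" (400x640 bool, what is visible of it) and "bbox" ([left, top, width, height] in pixels, round what is visible of it).
- optics.pinpoint(camera, label): "pixel" ([column, row] in pixels: a listed point, or the origin of a listed thing).
The state is a dict: "t": time; "joint_positions": joint angles; "joint_vel": joint speeds; "tau": joint torques, N m; "ee_pos": TCP position; "ee_rot": TCP orientation; "contact_force": force on the tool from outside, world axes, zero at the start; "torque": the same for the moment, N m; "gripper_width": finger opening in m.
Only numpy, scipy, OpenCV 4.12 (cv2) and the standard library are available. Lean on these libraries where they do the work, as an engineer would, in place of code of your own. Each camera call takes 0.05 s, during which the arm holds its last target. There are 200 camera calls.

TASK

The stainless steel hand mill has just been washed and put back together, and needs running in. Turn its crank clockwise (seen from above) at a calm, even pace, through the stiff spot in each turn without letting the crank race or kick back, until the crank comes over the green tab for the second time; leave it there, over the tab, and let go. Leave the red mill's crank alone.

Things in the scene. Friction and masses are not known exactly. Their poses are not given: they have to be found in the camera images.
- steel_mill: The mill to run in, fixed to the table: round brushed-steel body 124 mm across, black 150 mm foot and domed top. Origin: centre of the foot's underside, on the crank's axis; z up. A green tab, 16 mm wide, top at 135 mm, stands out along the mill's -x, 62 to 110 mm from the axis. The steel crank arm turns over the dome, its top 176 mm above the table; only its hub nut (178 mm) and knob are higher.
- steel_knob_mid (a point): Middle of the steel mill's crank knob, 80 mm from the crank's axis, 202 mm above the table. The knob is an upright brown wooden cylinder, 26 mm in diameter, 177 to 227 mm above the table. It spins freely on its own pin, so a gripper holding it can keep one heading all the way round. The axes turn with the crank; -x points from the crank's axis outwards.
- steel_crank (a joint): Crank angle, rad: 0 with arm and knob over the green tab, growing clockwise from above, unwrapped: 6.28 at the second time over the tab. Starts at -3.6 to -1.7. No end stops; stays where left near the tab. Takes 2 to 3 N at the knob, but in each turn a spring makes it heavy, up to 8 N, from 1.5 to 0.9 rad before the tab, then pushes it on with up to 4 N until 0.4 rad before it.
- red_crank (a joint): Angle of the crank of the other mill, in rad, growing clockwise, at 0 when the episode starts. That mill is alike in shape and size, but with a red body, a black knob and a yellow tab. Not to be turned.
Things that resemble listed ones, but are neither listed nor needed, are in the scene too. Leave any orange or turquoise look-alike of the steel_mill alone.

How it is judged:
By the outcome, as a careful person would: the job done as asked, in the order asked, and still so for the second after the job is handed in, with the robot touching nothing.
It also fails if it takes over 58 s, if anything falls off the work surface, if the arm or the gripper's body presses on something with over 40 N, if the wrist force passes 120 N, or if a joint passes its speed limit or range.

## Working session

There is one attempt and no reset: what is moved stays moved. The work goes in short steps, Python scripts to look and compute and a shell command to move; the robot and the scene stay as the last step left them, time stands still between calls to the robot, and variables do not carry over. Pictures are saved under pics/ and viewed, about 8 in all and at most 12, crops included, and the job is handed in when it is done.

```bash
ls; mkdir -p pics; python3 - <<'E'
from bench import ctrl, optics
import cv2,numpy as np
for n in ("scene","top"):
    im=optics.camera(n); cv2.imwrite(f"pics/{n}0.png",im[:,:,::-1])
    for l in ("steel_mill","steel_knob_mid"):
        print(n,l,[(d["score"],d["pixel"]) for d in optics.pinpoint(n,l)])
    print(optics.camera_model(n))
print(ctrl.state(), ctrl.grip_point_offset)
E
```

```text
pics
scene steel_mill [(0.9, [229.1, 256.1]), (0.66, [339.4, 262.0])]
scene steel_knob_mid [(0.93, [182.1, 214.0]), (0.77, [350.4, 295.1]), (0.67, [229.0, 323.2])]
{'intrinsics': array([[374.10983256,   0.        , 311.94455366],
       [  0.        , 374.10983256, 195.11439118],
       [  0.        ,   0.        ,   1.        ]]), 'k1': 0.025261647805648227, 'rvec': array([ 2.77847761,  0.56258431, -0.08789906]), 'tvec': array([-0.32652872, -0.20013791,  1.06913664])}
top steel_mill [(0.94, [348.4, 176.5]), (0.83, [417.5, 196.5]), (0.66, [377.6, 254.3])]
top steel_knob_mid [(0.89, [432.4, 218.5]), (0.83, [377.6, 289.4]), (0.61, [382.5, 147.6])]
{'intrinsics': array([[379.03710798,   0.        , 316.54917946],
       [  0.        , 379.03710798, 201.89439472],
       [  0.        ,   0.        ,   1.        ]]), 'k1': 0.0014855544009742914, 'rvec': array([ 2.16692812, -2.15253737,  0.13072553]), 'tvec': array([-0.11445431,  0.41701801,  1.16344098])}
{'t': 0.3, 'joint_positions': array([ 1.26141488e+00,  3.50892929e-01,  1.65199531e+00,  1.92151700e-05,
        1.13909974e+00, -8.46036366e-02]), 'joint_vel': array([-0.00145043, -0.00142218, -0.00055324, -0.00196101,  0.00103209,
       -0.00024253]), 'tau': array([-3.94559456e-04, -5.05567753e+01, -2.91252011e+01, -1.46335983e-04,
        2.54815161e-03,  2.55815218e-05]), 'ee_pos': array([0.12252722, 0.53606191, 0.23110952]), 'ee_rot': array([ 1.02452781e-04,  7.81951905e-01,  6.23338735e-01, -1.69265430e-04]), 'contact_force': array([ 0.41705217, -0.78998451,  0.065     ]), 'torque': array([0.0103783 , 0.04402359, 0.01487274]), 'gripper_width': 0.08534388423974258} 0.0187
```

```bash
python3 - <<'E'
import cv2
a=cv2.imread("pics/scene0.png")[150:400,80:480];b=cv2.imread("pics/top0.png")[80:330,240:560]
cv2.imwrite("pics/s1.png",cv2.resize(a,None,fx=2,fy=2));cv2.imwrite("pics/t1.png",cv2.resize(b,None,fx=2.4,fy=2.4))
E
```

```text
(no output)
```

View pics/s1.png

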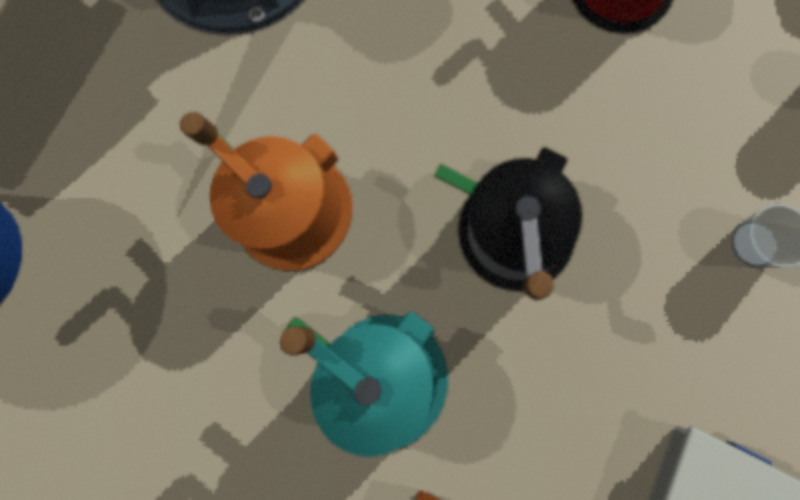

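View pics/t1.png

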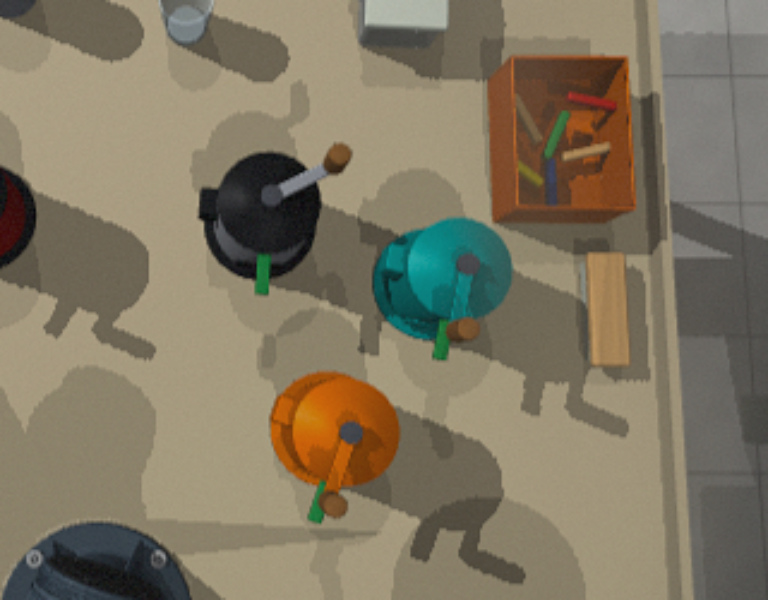

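The steel mill is the black-domed one with the brushed body: hub at about top (353,161), knob at (382,147), and green tab tip at (349.6,200). Orange and turquoise look-alikes stand close by, and the red mill is at the left edge of the top view.

```bash
cat >h.py <<'E'
import numpy as np,cv2
from bench import ctrl,optics
def ray(m,px):
    K=m["intrinsics"];d=(np.array(px,float)-K[:2,2])/[K[0,0],K[1,1]]
    u=d.copy()
    for _ in range(20): u=d/(1+m["k1"]*(u@u))
    R=cv2.Rodrigues(m["rvec"])[0]
    return -R.T@m["tvec"], R.T@np.array([*u,1])
def atz(m,px,z):
    o,d=ray(m,px); return (o+d*(z-o[2])/d[2])[:2]
def tool(s):
    w,x,y,z=s["ee_rot"]; from scipy.spatial.transform import Rotation as Rn
    return Rn.from_quat([x,y,z,w]).as_matrix()
E
python3 - <<'E'
from h import *
np.set_printoptions(precision=4,suppress=True)
T=optics.camera_model("top");S=optics.camera_model("scene")
for n,z,t,s in [("foot",0,(348.4,176.5),(339.4,262)),("hub",.178,(353.3,161.2),(344,254)),("knob",.202,(382.5,147.6),(350.4,295.1)),("tabtip",.135,(349,202.5),(299,236)),
 ("turqhub",.178,(435,190),(264,345)),("turqknob",.227,(433.5,216.5),(227,320)),("orhub",.178,(386,260),(209.5,243)),("orknob",.227,(379,289),(175,211))]:
    print(n,z,atz(T,t,z),atz(S,s,z))
s=ctrl.state();print(tool(s))
E
```

```text
foot 0 [ 0.5041 -0.214 ] [ 0.5161 -0.2038]
hub 0.178 [ 0.5134 -0.2125] [ 0.5162 -0.2121]
knob 0.202 [ 0.546  -0.2896] [ 0.5564 -0.2859]
tabtip 0.135 [ 0.4034 -0.2039] [ 0.4101 -0.2061]
turqhub 0.178 [ 0.4343 -0.436 ] [ 0.4378 -0.4352]
turqknob 0.227 [ 0.3574 -0.4145] [ 0.3608 -0.4176]
orhub 0.178 [ 0.2437 -0.2988] [ 0.2481 -0.3001]
orknob 0.227 [ 0.1725 -0.271 ] [ 0.17   -0.2723]
[[ 0.2229  0.9748 -0.0001]
 [ 0.9748 -0.2229 -0.0004]
 [-0.0004 -0.0001 -1.    ]]
```

```bash
python3 -m crank '[{"slide":[-0.03,0.025,-0.06],"yaw":0,"gripper":-1},{"slide":[-0.08,0.068,-0.09],"yaw":0,"gripper":-1},{"slide":[-0.125,0.106,-0.09],"yaw":0,"gripper":-1},{"slide":[-0.17,0.144,-0.09],"yaw":0,"gripper":-1},{"slide":[-0.215,0.182,-0.09],"yaw":0,"gripper":-1},{"slide":[-0.26,0.22,-0.09],"yaw":0,"gripper":-1},{"slide":[-0.305,0.258,-0.09],"yaw":0,"gripper":-1},{"slide":[-0.35,0.297,-0.09],"yaw":0,"gripper":-1},{"slide":[-0.395,0.335,-0.09],"yaw":0,"gripper":-1},{"slide":[-0.44,0.373,-0.09],"yaw":0,"gripper":-1},{"slide":[-0.485,0.411,-0.09],"yaw":0,"gripper":-1},{"slide":[-0.53,0.449,-0.09],"yaw":0,"gripper":-1}]'
python3 -m crank '[{"slide":[-0.045,0.038,0],"yaw":0,"gripper":-1},{"slide":[-0.09,0.076,0],"yaw":0,"gripper":-1},{"slide":[-0.135,0.114,0],"yaw":0,"gripper":-1},{"slide":[-0.165,0.14,0],"yaw":0,"gripper":-1},{"slide":[-0.178,0.151,0],"yaw":0,"gripper":-1},{"slide":[-0.178,0.151,0],"yaw":0,"gripper":-1},{"slide":[-0.178,0.151,0],"yaw":0,"gripper":-1}]'
python3 - <<'E'
from h import *
s=ctrl.state();m=optics.camera_model("wrist")
im=optics.camera("wrist");cv2.imwrite("pics/w1.png",im[:,:,::-1])
print(s["ee_pos"],s["joint_positions"]);print(tool(s))
for l in("steel_mill","steel_knob_mid"):
  for d in optics.pinpoint("wrist",l): print(l,d["score"],d["pixel"],atz(m,d["pixel"],0 if "mill" in l else .202))
print(ray(m,(320,200)))
E
```

```text
t: 1.8
ee_pos: [0.4427, -0.0827, 0.3214]
ee_rot: [0.0, 0.782, 0.623, 0.0]
contact_force: [0.8, 1.6, 0.3]
gripper_width: 0.0853
t: 2.68
ee_pos: [0.5494, -0.2871, 0.3213]
ee_rot: [-0.0, 0.782, 0.623, 0.0]
contact_force: [0.1, 0.2, 0.2]
gripper_width: 0.0854
[ 0.54940613 -0.28708804  0.32134667] [-5.56651297e-01  4.11558987e-01  1.34075232e+00  1.16797294e-04
  1.38949109e+00 -1.90299067e+00]
[[ 2.22597527e-01  9.74910420e-01 -1.17377647e-04]
 [ 9.74910411e-01 -2.22597500e-01  2.08354335e-04]
 [ 1.76998842e-04 -1.60811850e-04 -9.99999971e-01]]
steel_mill 0.65 [363.7, 122.4] [ 0.51543814 -0.21263474]
steel_mill 0.63 [204.7, 102.8] [ 0.43623339 -0.43511887]
steel_knob_mid 0.67 [328.9, 189.1] [ 0.55162632 -0.28001603]
(array([ 0.48308039, -0.27303306,  0.46367635]), array([ 0.28086733, -0.06237195, -0.95784526]))
```

View pics/w1.png

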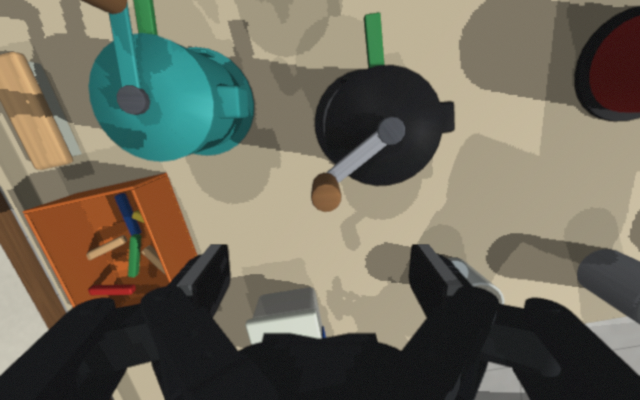

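The wrist view shows the hub at (391,130), the knob at (326,191) and the tab from (374,14) to about (377,65).

```bash
python3 - <<'E'
from h import *
m=optics.camera_model("wrist")
h=atz(m,(391.5,130),.178);print("hub",h)
for p in [(326,191),(328.9,189.1)]:
    k=atz(m,p,.202);print("knob",k,np.linalg.norm(k-h),np.degrees(np.arctan2(*(k-h)[::-1])))
kt=atz(m,(326,182),.227);print("knobtop",kt,np.linalg.norm(kt-h))
for p in [(374,14),(377,60)]:
    t=atz(m,p,.135);print("tab",t,np.linalg.norm(t-h),np.degrees(np.arctan2(*(t-h)[::-1])))
E
```

```text
hub [ 0.51572244 -0.21195426]
knob [ 0.55305196 -0.28297365] 0.08023245470019322 -62.272492749942465
knob [ 0.5519039  -0.28004943] 0.0771106428227209 -62.01665721928894
knobtop [ 0.53903003 -0.28039182] 0.07229760373656553
tab [ 0.40869143 -0.20223698] 0.10747121775474215 174.8123762596912
tab [ 0.44943183 -0.20623993] 0.06653644178824861 175.07321521370937
```

```bash
python3 -m crank '[{"slide":[0.005,0.002,0.03],"yaw":0,"gripper":-1},{"slide":[0.005,0.002,0.07],"yaw":0,"gripper":-0.6},{"slide":[0.005,0.002,0.105],"yaw":0,"gripper":-0.4},{"slide":[0.005,0.002,0.131],"yaw":0,"gripper":-0.3},{"slide":[0.005,0.002,0.131],"yaw":0,"gripper":0},{"slide":[0.005,0.002,0.131],"yaw":0,"gripper":0.2},{"slide":[0.005,0.002,0.131],"yaw":0,"gripper":1},{"slide":[0.005,0.002,0.131],"yaw":0,"gripper":1},{"slide":[0.005,0.002,0.131],"yaw":0,"gripper":1}]' 40
python3 - <<'E'
from h import *
s=ctrl.state();m=optics.camera_model("wrist")
im=optics.camera("wrist");cv2.imwrite("pics/w2.png",im[:,:,::-1])
print(s["ee_pos"],s["contact_force"],s["gripper_width"])
E
```

```text
t: 3.95
ee_pos: [0.5533, -0.2835, 0.192]
ee_rot: [0.001, 0.782, 0.623, 0.001]
contact_force: [-0.4, 1.9, 6.7]
gripper_width: 0.0253
[ 0.55334806 -0.28346667  0.19204903] [-0.43250745  1.94823133  6.71335801] 0.02533425422093339
```

View pics/w2.png

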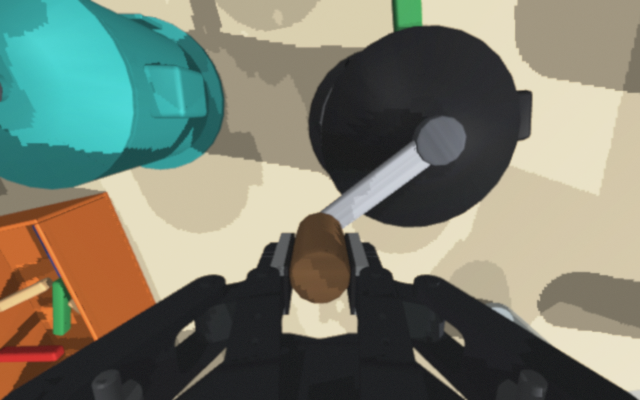

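```bash
python3 - <<'E'
from h import *
m=optics.camera_model("wrist");print("hub",atz(m,(441,140),.178))
E
cat >tab.py <<'E'
import numpy as np,sys
# crank angles: ramp then 0.05 rad per row; shifts in tool x,y from each call's start
a=[-2.14,-2.125,-2.095]
while a[-1]+.05<6.2: a.append(a[-1]+.05)
a+= [6.235,6.26,6.275,6.283]
ph=np.radians(175)-np.array(a); p=.08*np.c_[np.cos(ph),np.sin(ph)]
R=np.array([[.2226,.9749],[.9749,-.2226]])
q=p@R.T
for c in range(0,len(a)-1,12):
    e=min(c+12,len(a)-1)
    print(c//12,"a %.3f->%.3f"%(a[c],a[e]),"end xy",(p[e]+[.5155,-.212]).round(4))
    print(" ".join("[%.4f,%.4f]"%tuple(v) for v in q[c+1:e+1]-q[c]))
E
python3 tab.py
```

```text
hub [ 0.51542212 -0.21224881]
0 a -2.140->-1.595 end xy [ 0.5105 -0.2918]
[-0.0008,-0.0009] [-0.0023,-0.0028] [-0.0047,-0.0060] [-0.0069,-0.0093] [-0.0089,-0.0128] [-0.0108,-0.0163] [-0.0125,-0.0199] [-0.0140,-0.0236] [-0.0153,-0.0274] [-0.0164,-0.0313] [-0.0174,-0.0351] [-0.0181,-0.0391]
1 a -1.595->-0.995 end xy [ 0.4663 -0.275 ]
[-0.0005,-0.0040] [-0.0009,-0.0079] [-0.0010,-0.0119] [-0.0010,-0.0159] [-0.0007,-0.0199] [-0.0003,-0.0239] [0.0004,-0.0279] [0.0012,-0.0318] [0.0023,-0.0356] [0.0035,-0.0394] [0.0049,-0.0432] [0.0065,-0.0468]
2 a -0.995->-0.395 end xy [ 0.4393 -0.2362]
[0.0018,-0.0036] [0.0038,-0.0071] [0.0059,-0.0104] [0.0082,-0.0137] [0.0107,-0.0169] [0.0133,-0.0199] [0.0160,-0.0228] [0.0189,-0.0255] [0.0220,-0.0281] [0.0252,-0.0306] [0.0284,-0.0328] [0.0318,-0.0350]
3 a -0.395->0.205 end xy [ 0.4389 -0.189 ]
[0.0035,-0.0019] [0.0071,-0.0037] [0.0108,-0.0053] [0.0145,-0.0067] [0.0183,-0.0079] [0.0222,-0.0089] [0.0261,-0.0097] [0.0300,-0.0104] [0.0340,-0.0108] [0.0380,-0.0110] [0.0420,-0.0111] [0.0460,-0.0109]
4 a 0.205->0.805 end xy [ 0.4653 -0.1497]
[0.0040,0.0004] [0.
[... 1794 characters left out ...]
229] [-0.0074,-0.0269] [-0.0077,-0.0308] [-0.0078,-0.0348] [-0.0077,-0.0388] [-0.0073,-0.0428] [-0.0068,-0.0468]
12 a 5.005->5.605 end xy [ 0.4491 -0.2566]
[0.0007,-0.0039] [0.0016,-0.0078] [0.0027,-0.0117] [0.0040,-0.0155] [0.0055,-0.0192] [0.0072,-0.0228] [0.0090,-0.0264] [0.0111,-0.0298] [0.0133,-0.0331] [0.0156,-0.0364] [0.0181,-0.0395] [0.0208,-0.0425]
13 a 5.605->6.235 end xy [ 0.4356 -0.2089]
[0.0028,-0.0028] [0.0058,-0.0055] [0.0088,-0.0081] [0.0121,-0.0105] [0.0154,-0.0127] [0.0188,-0.0148] [0.0223,-0.0166] [0.0260,-0.0184] [0.0297,-0.0199] [0.0334,-0.0212] [0.0373,-0.0224] [0.0435,-0.0238]
14 a 6.235->6.283 end xy [ 0.4358 -0.205 ]
[0.0020,-0.0003] [0.0032,-0.0005] [0.0038,-0.0006]
```

```bash
python3 -m crank '[{"slide":[-0.0008,-0.0009,0],"yaw":0,"gripper":1},{"slide":[-0.0023,-0.0028,0],"yaw":0,"gripper":1},{"slide":[-0.0047,-0.0060,0],"yaw":0,"gripper":1},{"slide":[-0.0069,-0.0093,0],"yaw":0,"gripper":1},{"slide":[-0.0089,-0.0128,0],"yaw":0,"gripper":1},{"slide":[-0.0108,-0.0163,0],"yaw":0,"gripper":1},{"slide":[-0.0125,-0.0199,0],"yaw":0,"gripper":1},{"slide":[-0.0140,-0.0236,0],"yaw":0,"gripper":1},{"slide":[-0.0153,-0.0274,0],"yaw":0,"gripper":1},{"slide":[-0.0164,-0.0313,0],"yaw":0,"gripper":1},{"slide":[-0.0174,-0.0351,0],"yaw":0,"gripper":1},{"slide":[-0.0181,-0.0391,0],"yaw":0,"gripper":1}]' 50
```

```text
t: 5.5
ee_pos: [0.5116, -0.2914, 0.192]
ee_rot: [0.001, 0.782, 0.623, 0.001]
contact_force: [3.5, 8.4, 8.7]
gripper_width: 0.0248
```

```bash
python3 -m crank '[{"slide":[-0.0005,-0.0040,0],"yaw":0,"gripper":1},{"slide":[-0.0009,-0.0079,0],"yaw":0,"gripper":1},{"slide":[-0.0010,-0.0119,0],"yaw":0,"gripper":1},{"slide":[-0.0010,-0.0159,0],"yaw":0,"gripper":1},{"slide":[-0.0007,-0.0199,0],"yaw":0,"gripper":1},{"slide":[-0.0003,-0.0239,0],"yaw":0,"gripper":1},{"slide":[0.0004,-0.0279,0],"yaw":0,"gripper":1},{"slide":[0.0012,-0.0318,0],"yaw":0,"gripper":1},{"slide":[0.0023,-0.0356,0],"yaw":0,"gripper":1},{"slide":[0.0035,-0.0394,0],"yaw":0,"gripper":1},{"slide":[0.0049,-0.0432,0],"yaw":0,"gripper":1},{"slide":[0.0065,-0.0468,0],"yaw":0,"gripper":1}]'
```

```text
t: 7.0
ee_pos: [0.4691, -0.2755, 0.1921]
ee_rot: [0.003, 0.782, 0.623, 0.002]
contact_force: [16.9, 3.0, -0.7]
gripper_width: 0.0249
```

```bash
python3 -m crank '[{"slide":[0.0018,-0.0035,0],"yaw":0,"gripper":1},{"slide":[0.0038,-0.0069,0],"yaw":0,"gripper":1},{"slide":[0.0059,-0.0101,0],"yaw":0,"gripper":1},{"slide":[0.0082,-0.0133,0],"yaw":0,"gripper":1},{"slide":[0.0107,-0.0164,0],"yaw":0,"gripper":1},{"slide":[0.0133,-0.0193,0],"yaw":0,"gripper":1},{"slide":[0.0160,-0.0221,0],"yaw":0,"gripper":1},{"slide":[0.0189,-0.0248,0],"yaw":0,"gripper":1},{"slide":[0.0220,-0.0274,0],"yaw":0,"gripper":1},{"slide":[0.0252,-0.0299,0],"yaw":0,"gripper":1},{"slide":[0.0284,-0.0321,0],"yaw":0,"gripper":1},{"slide":[0.0318,-0.0343,0],"yaw":0,"gripper":1}]'
```

```text
t: 8.5
ee_pos: [0.4422, -0.2372, 0.1921]
ee_rot: [0.003, 0.782, 0.623, 0.002]
contact_force: [9.6, 1.9, 2.4]
gripper_width: 0.0248
```

```bash
python3 -m crank '[{"slide":[0.0036,-0.0018,0],"yaw":0,"gripper":1},{"slide":[0.0072,-0.0035,0],"yaw":0,"gripper":1},{"slide":[0.0109,-0.0050,0],"yaw":0,"gripper":1},{"slide":[0.0146,-0.0063,0],"yaw":0,"gripper":1},{"slide":[0.0184,-0.0075,0],"yaw":0,"gripper":1},{"slide":[0.0223,-0.0084,0],"yaw":0,"gripper":1},{"slide":[0.0262,-0.0092,0],"yaw":0,"gripper":1},{"slide":[0.0301,-0.0099,0],"yaw":0,"gripper":1},{"slide":[0.0341,-0.0103,0],"yaw":0,"gripper":1},{"slide":[0.0381,-0.0105,0],"yaw":0,"gripper":1},{"slide":[0.0421,-0.0106,0],"yaw":0,"gripper":1},{"slide":[0.0461,-0.0104,0],"yaw":0,"gripper":1}]'
```

```text
t: 10.0
ee_pos: [0.4412, -0.1904, 0.192]
ee_rot: [0.002, 0.782, 0.623, 0.0]
contact_force: [-1.0, -1.5, 8.2]
gripper_width: 0.0251
```

```bash
python3 -m crank '[{"slide":[0.0040,0.0004,0],"yaw":0,"gripper":1},{"slide":[0.0079,0.0009,0],"yaw":0,"gripper":1},{"slide":[0.0119,0.0017,0],"yaw":0,"gripper":1},{"slide":[0.0157,0.0027,0],"yaw":0,"gripper":1},{"slide":[0.0196,0.0038,0],"yaw":0,"gripper":1},{"slide":[0.0233,0.0052,0],"yaw":0,"gripper":1},{"slide":[0.0270,0.0067,0],"yaw":0,"gripper":1},{"slide":[0.0307,0.0084,0],"yaw":0,"gripper":1},{"slide":[0.0342,0.0103,0],"yaw":0,"gripper":1},{"slide":[0.0376,0.0124,0],"yaw":0,"gripper":1},{"slide":[0.0409,0.0146,0],"yaw":0,"gripper":1},{"slide":[0.0441,0.0170,0],"yaw":0,"gripper":1}]'
```

```text
t: 11.5
ee_pos: [0.4669, -0.1503, 0.192]
ee_rot: [0.001, 0.782, 0.623, 0.0]
contact_force: [-5.8, 2.5, 13.1]
gripper_width: 0.0245
```

```bash
python3 -m crank '[{"slide":[0.0031,0.0026,0],"yaw":0,"gripper":1},{"slide":[0.0060,0.0053,0],"yaw":0,"gripper":1},{"slide":[0.0088,0.0081,0],"yaw":0,"gripper":1},{"slide":[0.0115,0.0111,0],"yaw":0,"gripper":1},{"slide":[0.0140,0.0142,0],"yaw":0,"gripper":1},{"slide":[0.0164,0.0174,0],"yaw":0,"gripper":1},{"slide":[0.0185,0.0208,0],"yaw":0,"gripper":1},{"slide":[0.0206,0.0243,0],"yaw":0,"gripper":1},{"slide":[0.0224,0.0278,0],"yaw":0,"gripper":1},{"slide":[0.0241,0.0314,0],"yaw":0,"gripper":1},{"slide":[0.0255,0.0352,0],"yaw":0,"gripper":1},{"slide":[0.0268,0.0389,0],"yaw":0,"gripper":1}]'
```

```text
t: 13.0
ee_pos: [0.511, -0.132, 0.192]
ee_rot: [0.0, 0.782, 0.623, 0.001]
contact_force: [-3.6, 9.7, 12.7]
gripper_width: 0.0247
```

```bash
python3 -m crank '[{"slide":[0.0011,0.0038,0],"yaw":0,"gripper":1},{"slide":[0.0020,0.0077,0],"yaw":0,"gripper":1},{"slide":[0.0027,0.0117,0],"yaw":0,"gripper":1},{"slide":[0.0032,0.0156,0],"yaw":0,"gripper":1},{"slide":[0.0035,0.0196,0],"yaw":0,"gripper":1},{"slide":[0.0036,0.0236,0],"yaw":0,"gripper":1},{"slide":[0.0036,0.0276,0],"yaw":0,"gripper":1},{"slide":[0.0033,0.0316,0],"yaw":0,"gripper":1},{"slide":[0.0028,0.0356,0],"yaw":0,"gripper":1},{"slide":[0.0021,0.0395,0],"yaw":0,"gripper":1},{"slide":[0.0012,0.0434,0],"yaw":0,"gripper":1},{"slide":[0.0001,0.0473,0],"yaw":0,"gripper":1}]'
```

```text
t: 14.5
ee_pos: [0.5581, -0.1423, 0.1921]
ee_rot: [0.001, 0.782, 0.623, 0.002]
contact_force: [4.1, 9.7, 7.1]
gripper_width: 0.0247
```

```bash
python3 -m crank '[{"slide":[-0.0012,0.0038,0],"yaw":0,"gripper":1},{"slide":[-0.0025,0.0075,0],"yaw":0,"gripper":1},{"slide":[-0.0041,0.0112,0],"yaw":0,"gripper":1},{"slide":[-0.0058,0.0147,0],"yaw":0,"gripper":1},{"slide":[-0.0077,0.0182,0],"yaw":0,"gripper":1},{"slide":[-0.0098,0.0216,0],"yaw":0,"gripper":1},{"slide":[-0.0122,0.0248,0],"yaw":0,"gripper":1},{"slide":[-0.0147,0.0279,0],"yaw":0,"gripper":1},{"slide":[-0.0173,0.0309,0],"yaw":0,"gripper":1},{"slide":[-0.0201,0.0338,0],"yaw":0,"gripper":1},{"slide":[-0.0230,0.0365,0],"yaw":0,"gripper":1},{"slide":[-0.0261,0.0391,0],"yaw":0,"gripper":1}]'
```

```text
t: 16.0
ee_pos: [0.5905, -0.1773, 0.1921]
ee_rot: [0.002, 0.782, 0.623, 0.002]
contact_force: [4.0, 4.2, 5.1]
gripper_width: 0.0251
```

```bash
python3 -m crank '[{"slide":[-0.0032,0.0024,0],"yaw":0,"gripper":1},{"slide":[-0.0065,0.0047,0],"yaw":0,"gripper":1},{"slide":[-0.0099,0.0068,0],"yaw":0,"gripper":1},{"slide":[-0.0134,0.0087,0],"yaw":0,"gripper":1},{"slide":[-0.0170,0.0104,0],"yaw":0,"gripper":1},{"slide":[-0.0207,0.0120,0],"yaw":0,"gripper":1},{"slide":[-0.0245,0.0133,0],"yaw":0,"gripper":1},{"slide":[-0.0283,0.0145,0],"yaw":0,"gripper":1},{"slide":[-0.0322,0.0155,0],"yaw":0,"gripper":1},{"slide":[-0.0361,0.0163,0],"yaw":0,"gripper":1},{"slide":[-0.0400,0.0169,0],"yaw":0,"gripper":1},{"slide":[-0.0440,0.0173,0],"yaw":0,"gripper":1}]'
```

```text
t: 17.5
ee_pos: [0.5972, -0.2246, 0.1921]
ee_rot: [0.002, 0.782, 0.623, 0.001]
contact_force: [3.5, 2.2, 6.5]
gripper_width: 0.025
```

```bash
python3 -m crank '[{"slide":[-0.0040,0.0002,0],"yaw":0,"gripper":1},{"slide":[-0.0080,0.0002,0],"yaw":0,"gripper":1},{"slide":[-0.0120,0,0],"yaw":0,"gripper":1},{"slide":[-0.0160,-0.0004,0],"yaw":0,"gripper":1},{"slide":[-0.0199,-0.0010,0],"yaw":0,"gripper":1},{"slide":[-0.0238,-0.0018,0],"yaw":0,"gripper":1},{"slide":[-0.0277,-0.0028,0],"yaw":0,"gripper":1},{"slide":[-0.0315,-0.0040,0],"yaw":0,"gripper":1},{"slide":[-0.0353,-0.0054,0],"yaw":0,"gripper":1},{"slide":[-0.0390,-0.0069,0],"yaw":0,"gripper":1},{"slide":[-0.0426,-0.0087,0],"yaw":0,"gripper":1},{"slide":[-0.0461,-0.0106,0],"yaw":0,"gripper":1}]'
```

```text
t: 19.0
ee_pos: [0.576, -0.267, 0.1921]
ee_rot: [0.001, 0.782, 0.623, 0.001]
contact_force: [-0.5, 2.7, 8.9]
gripper_width: 0.0244
```

```bash
python3 -m crank '[{"slide":[-0.0034,-0.0021,0],"yaw":0,"gripper":1},{"slide":[-0.0067,-0.0044,0],"yaw":0,"gripper":1},{"slide":[-0.0099,-0.0068,0],"yaw":0,"gripper":1},{"slide":[-0.0129,-0.0094,0],"yaw":0,"gripper":1},{"slide":[-0.0159,-0.0121,0],"yaw":0,"gripper":1},{"slide":[-0.0186,-0.0150,0],"yaw":0,"gripper":1},{"slide":[-0.0213,-0.0180,0],"yaw":0,"gripper":1},{"slide":[-0.0238,-0.0211,0],"yaw":0,"gripper":1},{"slide":[-0.0261,-0.0244,0],"yaw":0,"gripper":1},{"slide":[-0.0282,-0.0277,0],"yaw":0,"gripper":1},{"slide":[-0.0302,-0.0312,0],"yaw":0,"gripper":1},{"slide":[-0.0320,-0.0348,0],"yaw":0,"gripper":1}]'
```

```text
t: 20.5
ee_pos: [0.535, -0.2899, 0.192]
ee_rot: [0.001, 0.782, 0.623, 0.001]
contact_force: [1.1, 7.1, 8.6]
gripper_width: 0.0248
```

```bash
python3 -m crank '[{"slide":[-0.0016,-0.0037,0],"yaw":0,"gripper":1},{"slide":[-0.0031,-0.0074,0],"yaw":0,"gripper":1},{"slide":[-0.0043,-0.0112,0],"yaw":0,"gripper":1},{"slide":[-0.0054,-0.0150,0],"yaw":0,"gripper":1},{"slide":[-0.0063,-0.0189,0],"yaw":0,"gripper":1},{"slide":[-0.0069,-0.0229,0],"yaw":0,"gripper":1},{"slide":[-0.0074,-0.0269,0],"yaw":0,"gripper":1},{"slide":[-0.0077,-0.0308,0],"yaw":0,"gripper":1},{"slide":[-0.0078,-0.0348,0],"yaw":0,"gripper":1},{"slide":[-0.0077,-0.0388,0],"yaw":0,"gripper":1},{"slide":[-0.0073,-0.0428,0],"yaw":0,"gripper":1},{"slide":[-0.0068,-0.0468,0],"yaw":0,"gripper":1}]'
```

```text
t: 22.0
ee_pos: [0.4892, -0.2864, 0.1921]
ee_rot: [0.002, 0.782, 0.623, 0.002]
contact_force: [13.7, 2.6, 2.4]
gripper_width: 0.0245
```

```bash
python3 -m crank '[{"slide":[0.0007,-0.0039,0],"yaw":0,"gripper":1},{"slide":[0.0016,-0.0078,0],"yaw":0,"gripper":1},{"slide":[0.0027,-0.0117,0],"yaw":0,"gripper":1},{"slide":[0.0040,-0.0155,0],"yaw":0,"gripper":1},{"slide":[0.0055,-0.0192,0],"yaw":0,"gripper":1},{"slide":[0.0072,-0.0228,0],"yaw":0,"gripper":1},{"slide":[0.0090,-0.0264,0],"yaw":0,"gripper":1},{"slide":[0.0111,-0.0298,0],"yaw":0,"gripper":1},{"slide":[0.0133,-0.0331,0],"yaw":0,"gripper":1},{"slide":[0.0156,-0.0364,0],"yaw":0,"gripper":1},{"slide":[0.0181,-0.0395,0],"yaw":0,"gripper":1},{"slide":[0.0208,-0.0425,0],"yaw":0,"gripper":1}]'
```

```text
t: 23.5
ee_pos: [0.452, -0.257, 0.192]
ee_rot: [0.002, 0.782, 0.623, 0.001]
contact_force: [8.6, 2.0, 6.1]
gripper_width: 0.0245
```

```bash
python3 -m crank '[{"slide":[0.0028,-0.0028,0],"yaw":0,"gripper":1},{"slide":[0.0058,-0.0055,0],"yaw":0,"gripper":1},{"slide":[0.0088,-0.0081,0],"yaw":0,"gripper":1},{"slide":[0.0121,-0.0105,0],"yaw":0,"gripper":1},{"slide":[0.0154,-0.0127,0],"yaw":0,"gripper":1},{"slide":[0.0188,-0.0148,0],"yaw":0,"gripper":1},{"slide":[0.0223,-0.0166,0],"yaw":0,"gripper":1},{"slide":[0.0260,-0.0184,0],"yaw":0,"gripper":1},{"slide":[0.0297,-0.0199,0],"yaw":0,"gripper":1},{"slide":[0.0334,-0.0212,0],"yaw":0,"gripper":1},{"slide":[0.0373,-0.0224,0],"yaw":0,"gripper":1},{"slide":[0.0408,-0.0232,0],"yaw":0,"gripper":1}]'
```

```text
t: 25.0
ee_pos: [0.4382, -0.2127, 0.192]
ee_rot: [0.002, 0.782, 0.623, 0.001]
contact_force: [3.5, -2.5, 7.8]
gripper_width: 0.0249
```

```bash
python3 -m crank '[{"slide":[0.0030,-0.0006,0],"yaw":0,"gripper":1},{"slide":[0.0050,-0.0010,0],"yaw":0,"gripper":1},{"slide":[0.0062,-0.0012,0],"yaw":0,"gripper":1},{"slide":[0.0067,-0.0012,0],"yaw":0,"gripper":1},{"slide":[0.0067,-0.0012,0],"yaw":0,"gripper":1},{"slide":[0.0067,-0.0012,0],"yaw":0,"gripper":1}]'
python3 - <<'E'
from h import *
s=ctrl.state();m=optics.camera_model("wrist")
im=optics.camera("wrist");cv2.imwrite("pics/w3.png",im[:,:,::-1])
im=optics.camera("top")[130:250,290:430]
cv2.imwrite("pics/t3.png",cv2.resize(im[:,:,::-1],None,fx=4,fy=4))
print(s["ee_pos"],s["contact_force"],s["gripper_width"])
E
```

```text
t: 25.75
ee_pos: [0.4384, -0.206, 0.192]
ee_rot: [0.002, 0.782, 0.623, 0.001]
contact_force: [2.5, -1.0, 7.9]
gripper_width: 0.0246
[ 0.43843576 -0.20595755  0.19204276] [ 2.45427937 -0.98399199  7.89402862] 0.024608120514843124
```

View pics/w3.png

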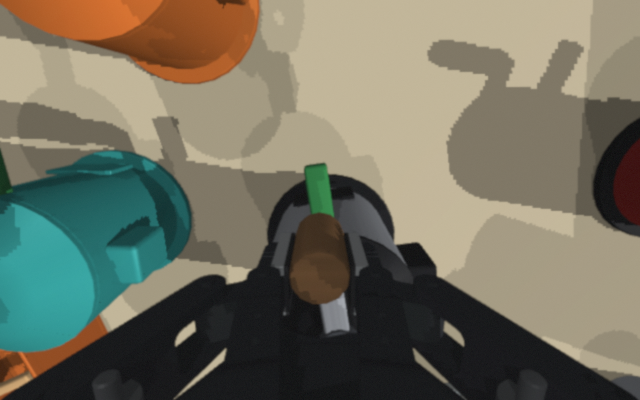

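```bash
python3 - <<'E'
from h import *
m=optics.camera_model("wrist")
ax=np.array([.5158,-.2121])
for n,p,z in [("tip",(316,165),.135),("tabmid",(320,208),.135),("knobtop",(320,277),.227),("armL",(332,333),.176),("knob_bot",(320,222),.177)]:
    t=atz(m,p,z);d=t-ax;print(n,t,np.linalg.norm(d),np.degrees(np.arctan2(d[1],d[0])))
E
```

```text
tip [ 0.40636879 -0.20222837] 0.10987555782206783 174.84538460818504
tabmid [ 0.43648698 -0.20635025] 0.07952115555959745 175.85362924601517
knobtop [ 0.43487847 -0.20595222] 0.08115472868542063 175.65546609135487
armL [ 0.50522697 -0.21429023] 0.010797500354270627 -168.296590562232
knob_bot [ 0.43079215 -0.20503791] 0.08530068650587769 175.25101841142805
```

View pics/t3.png

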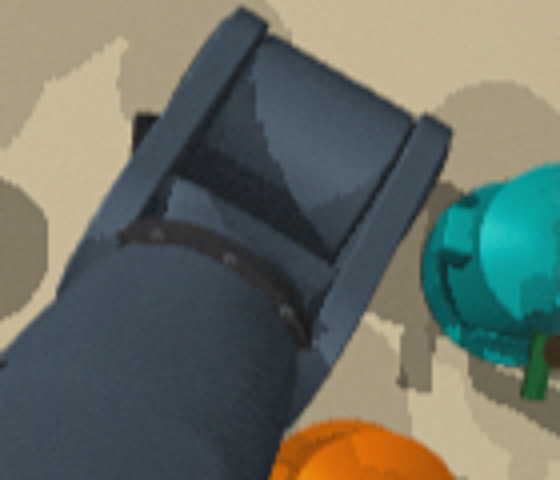

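The knob (320,277) sits in line with the green tab (tip at 316,165), about half a degree short at most. The top view is blocked by the arm. I'll nudge 0.7 mm, release gently and lift.

```bash
python3 -m crank '[{"slide":[0.0007,0,0],"yaw":0,"gripper":1},{"slide":[0.0007,0,0],"yaw":0,"gripper":1},{"slide":[0.0007,0,0],"yaw":0,"gripper":0.2},{"slide":[0.0007,0,0],"yaw":0,"gripper":-0.1},{"slide":[0.0007,0,0],"yaw":0,"gripper":-0.3},{"slide":[0.0007,0,0],"yaw":0,"gripper":-0.3},{"slide":[0.0007,0,-0.01],"yaw":0,"gripper":-0.3},{"slide":[0.0007,0,-0.03],"yaw":0,"gripper":-0.3},{"slide":[0.0007,0,-0.06],"yaw":0,"gripper":-0.3},{"slide":[0.0007,0,-0.10],"yaw":0,"gripper":-0.3},{"slide":[0.0007,0.02,-0.14],"yaw":0,"gripper":-0.3},{"slide":[0.0007,0.05,-0.16],"yaw":0,"gripper":-0.3}]'
python3 -m crank '[{"slide":[0.03,0.02,0],"yaw":0,"gripper":-0.3},{"slide":[0.07,0.03,0],"yaw":0,"gripper":-0.3},{"slide":[0.11,0.03,0],"yaw":0,"gripper":-0.3},{"slide":[0.15,0.03,0],"yaw":0,"gripper":-0.3},{"slide":[0.19,0.03,0],"yaw":0,"gripper":-0.3},{"slide":[0.22,0.03,0],"yaw":0,"gripper":-0.3},{"slide":[0.23,0.03,0],"yaw":0,"gripper":-0.3},{"slide":[0.23,0.03,0],"yaw":0,"gripper":-0.3}]'
python3 - <<'E'
from h import *
s=ctrl.state();print(s["ee_pos"],s["contact_force"])
m=optics.camera_model("top")
im=optics.camera("top")
cv2.imwrite("pics/t4.png",cv2.resize(im[120:260,230:430,::-1],None,fx=4,fy=4,interpolation=cv2.INTER_CUBIC))
ax=np.array([.5158,-.2121])
for d in optics.pinpoint("top","steel_knob_mid"):
    t=atz(m,d["pixel"],.202);print(d["score"],d["pixel"],t,np.degrees(np.arctan2(*(t-ax)[::-1])))
E
```

```text
t: 27.35
ee_pos: [0.4867, -0.2157, 0.3537]
ee_rot: [0.002, 0.782, 0.623, 0.001]
contact_force: [0.8, -0.3, -0.9]
gripper_width: 0.0554
t: 28.35
ee_pos: [0.5665, 0.002, 0.3506]
ee_rot: [0.0, 0.782, 0.624, -0.0]
contact_force: [0.3, -0.6, 0.2]
gripper_width: 0.0554
[0.56654164 0.00203495 0.35055868] [ 0.31848604 -0.60062975  0.17590235]
0.72 [350.2, 186.6] [ 0.43829239 -0.20149849] 172.2114038781659
0.58 [432.4, 216.0] [ 0.36076809 -0.41938277] -126.79372356134064
0.53 [377.7, 289.1] [ 0.16963313 -0.27173927] -170.22477360552887
0.42 [347.3, 172.3] [ 0.47719851 -0.19385001] 154.69618147477127
```

View pics/t4.png

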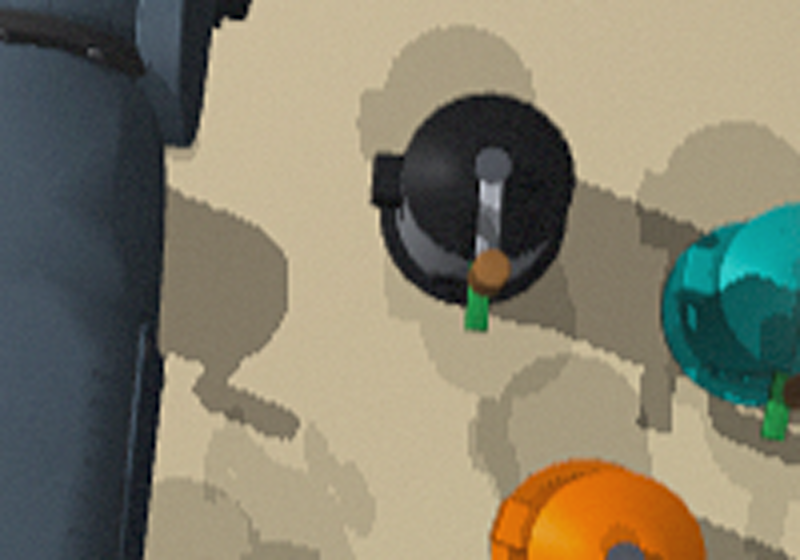

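The top view shows the knob (489,268) over the tab (tip at 476,328), with the gripper clear. One last angle check by projecting the expected geometry, then I'll hand in.

```bash
python3 - <<'E'
from h import *
m=optics.camera_model("top")
g=lambda x,y,z:atz(m,(230+x/4,120+y/4),z)
h=g(493,165,.178)
for n,a in [("knobtop",(489,268,.227)),("tip",(476.5,330,.135)),("armmid",(488,225,.176))]:
    d=g(*a)-h;print(n,np.linalg.norm(d),np.degrees(np.arctan2(d[1],d[0])))
E
```

```text
knobtop 0.08038758126323572 174.44836771949778
tip 0.1101229996362614 175.78312517751633
armmid 0.041917897581763015 175.26366331157493
```

Knob, arm and tab all agree to within about 1° (174.4°, 175.3° and 175.8°).

```bash
python3 -c "
from bench import ctrl
print(ctrl.sign_off())"
```

```text
the job is handed in; nothing more can be done
None
```

I ran in the steel mill and handed the job in at about 28.5 s of the 58 s allowed. I held its knob and turned the crank clockwise from about -2.14 rad at a steady 0.4 rad/s. It went past the tab once, then stopped over it the second time, at about 6.28 rad. I then let go and moved the arm clear.

- **Final position:** in the last top view the knob, crank arm and green tab point to 174.4°, 175.3° and 175.8°, so they line up to within about 1.5°. The trained network put the knob at 172.2°, which disagrees with the others by about 3°. I trusted the picture.
- **Forces:** the largest sideways force read at the end of any move was about 17 N, in the first stiff spot. I took no readings within moves, so short peaks and the crank's exact speed through the spring were not measured.
- **Letting go:** contact force was near zero after release, and the crank had stayed where I left it.
- **Other mills:** I gripped nothing but the steel mill's knob. I did not check the red mill's crank in the last picture, because the arm hid it.

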